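Rock the wide-hole tube block out of its cradle

ROBOT

A 6-joint arm with a two-finger parallel gripper is mounted at the origin on a cart in front of the work surface, level with it; the furniture and walls round the work are solid. World frame = base frame: x ahead of the robot, y to its left, z up, the work surface at z = 0. Lengths are in mm, angles in degrees, forces in N, time in s.
With the tool pointing down it reaches from about 300 to 850 mm from the base axis. Payload 4.2 kg.
Tool frame: the origin (TCP) lies at the centre of the arm's flange, where the gripper is bolted on; the fingertips stand 191 mm ahead of it and the grasp point (between the pads) lies 172 mm ahead of it; y points along the fingers, x is the direction in which the jaws open and shut, and the axes are right-handed (so a half turn about y gives the same grasp; the last joint's range is limited). The gripper opens to 91 mm and grips with 3 to 60 N. Pads are 32 mm wide; open, the fingers measure 118 mm over their backs; the gripper's body (76 mm by 178 mm) begins 60 mm behind the grasp point.
Start: joints at [65.661, 18.312, 89.639, -0, 72.044, -1.146], TCP at [226.452, 528.529, 404.776] pointing down, gripper open.
Joint ranges: [-177.97, 177.97], [-48.28, 115.42], [12.27, 149.76], [-77.06, 257.06], [2.81, 150.46], [-146.56, 146.56]. Speed limits (degrees/s): [147.25, 147.25, 180, 180, 180, 180].

INTERFACE

Orientations are given as [roll, pitch, yaw] about the fixed x, y, z axes, in that order (R = Rz(yaw) Ry(pitch) Rx(roll)).
In Python, from workcell import env gives the robot as it stands.
- The arm moves only by the tool carry_out, never from a script. Its argument "increments" is a list of rows, each a list of 3 entries, a list of its own where there are three numbers: the turn, a rotation vector about the tool's x, y, z in rad, then the shift along the tool's x, y, z in mm, then the closure, from 0 (fully open) to 1 (shut). In form: [[[wx, wy, wz], [dx, dy, dz], claw], ...]. A call has 1 to 10 rows; each row is the pose to reach, as a shift and turn from the pose commanded when the call began, along the tool's axes at that moment; what a row does not reach only later rows make up. A row lasts 1/12 s, in which the tool goes at most 41.7 mm and 7.16 degrees, less where a joint would pass 70% of its speed; a pose out of reach is approached as far as the arm can. A call with a gripper value outside its range is refused whole. The fingers move at their own pace and stop on an object; "force" is the grip in N (left out, the last holds). Time passes only in rows, so rows that repeat a pose let the fingers close. It gives the time, the measured TCP pose, the force and the opening at its end, in the units of the state.
- env.state(): the state, without advancing time (a new reading comes with each control period).
- env.grab_frame(name): name is "scene" or "side" or "wrist"; returns a dict with "frame" (384x512x3 uint8, blue, green, red), "z_map" (384x512 float32, mm along the optical axis (not along the pixel's ray), 0 where there is no reading), "camera_matrix" (3x3 intrinsics, pixels), "rvec" (rotation vector, rad) and "tvec" (3), from world to camera coordinates, as OpenCV has them; the wrist camera has in their place "hand_eye" (4x4, takes a point from camera to tool coordinates, whose origin is the TCP and whose axes are the tool frame's). Camera axes: x right, y down, z forward; pixel columns grow to the right and rows downward; lengths in mm; the calibration is good to about 2 mm. The wrist camera is an equidistant fisheye: a pixel r from the principal point sees the ray r / f radians off the axis. A picture is of the moment at which its call begins: read the wrist's pose just before it.
- env.job_done(): hands the job in, once; it reports no verdict.
The state is a dict: "time_s": time; "qpos": joint angles; "qvel": joint speeds; "effort": joint torques, N m; "ee_pos": TCP position; "ee_rot": TCP orientation; "force": force on the tool from outside, world axes, zero at the start; "torque": the same for the moment, N m; "gripper_width": finger opening in mm.
Only numpy, scipy, OpenCV 4.12 (cv2) and the standard library are available. Lean on these libraries where they do the work, as an engineer would, in place of code of your own. Each camera call takes 0.05 s, during which the arm holds its last target. There are 200 camera calls.

TASK

One of the three tube blocks must come up so that its cradle can be wiped: the one with the widest hole. It is held tight by a stiff catch on each side, so grip its head and, with it still standing down in the cradle, rock it firmly to one side and to the other towards the cradle's two cheeks until both catches are pushed back, then draw it up and finish while still holding it, upright and still, just clear above its own cradle (its underside 1 to 5 cm above the top of the cradle); leave the other two blocks seated and the other things where they are.

Things in the scene. Friction and masses are not known exactly. Their poses are not given: they have to be found in the camera images.
- block_wide_centre (a point): Centre (half-way up) of the aluminium tube block with the widest hole (18 mm, upright, open at the top). 28 (x) x 40 (y) x 98 (z) mm, 0.26 kg. From its underside up: foot, 24 mm wide in y, to 12 mm; body; grooves 5.5 mm deep across both y faces, 40 to 54 mm up; plain head, 54 to 98 mm. Stands in its cradle, axes along the cradle's. Grasp the head across its 28 mm (along x).
- block_medium_centre (a point): Centre (half-way up) of a look-alike block with a 13 mm hole, else the same. To be left seated.
- block_narrow_centre (a point): Centre (half-way up) of a look-alike block with an 8 mm hole, else the same. To be left seated.
- cradle_wide: Grey cradle, fixed, holding the wide-hole block. 44 (x) x 100 (y) x 64.5 (z) mm; origin: centre of its underside. Block stands on its floor 6 mm up, foot between low rails (2 mm play in y). A cheek at each y end holds a sliding steel catch whose nose reaches 4 mm over the block in its groove: no straight pull. x sides are open above 27 mm; the block's head stands 39 mm above the cheeks.
- cradle_medium: The same cradle with the same catches, holding the block with the 13 mm hole.
- cradle_narrow: The same cradle with the same catches, holding the block with the 8 mm hole.
- catch_wide_left (a joint): Metres that the catch at the +y end of cradle_wide is pushed back towards +y: 0 at the start, stop 0.0065, frees the block from about 0.0045. Pushed by the groove's bottom when the block leans about x towards +y over its foot's edge (12 mm from the middle): 1.5 mm play, nose 48 mm above the block's underside, so some 0.15 rad of lean. Moves at 6 N, no spring: stays where pushed.
- catch_wide_right (a joint): Metres that the catch at the -y end of cradle_wide is pushed back towards -y: 0 at the start, stop 0.0065, frees the block from about 0.0045. Pushed by the groove's bottom when the block leans about x towards -y over its foot's edge (12 mm from the middle): 1.5 mm play, nose 48 mm above the block's underside, so some 0.15 rad of lean. Moves at 6 N, no spring: stays where pushed.
- tape_roll: Roll of tape lying flat, 72 mm across, 19 mm high; bystander, origin at the centre of its underside.
- timer: White bench timer, 43 x 66 x 57 mm; bystander, origin at the centre of its underside.
- rubber_bung: Cream rubber stopper, 24 mm across, 22 mm high; bystander, origin at the centre of its underside.
Things that resemble listed ones, but are neither listed nor needed, are in the scene too. What is shaped like the part that bears block_wide_centre but brown is not meant.

How it is judged:
By the outcome, as a careful person would: the job done as asked, in the order asked, and still so for the second after the job is handed in, while the arm keeps its last pose, push and grip.
It also fails if it takes over 38 s, if anything falls off the work surface, if the arm or the gripper's body presses on something with over 40 N, if the wrist force passes 120 N, or if a joint passes its speed limit or range.

## Working session

There is one attempt and no reset: what is moved stays moved. The work goes in short steps, Python scripts to look and compute and a tool call to move; the robot and the scene stay as the last step left them, time stands still between calls to the robot, and variables do not carry over. Pictures are saved under pics/ and viewed, about 8 in all and at most 12, crops included, and the job is handed in when it is done.

Besides the shell and the picture viewer there is one more tool, called after ">>>" by a JSON object that holds its "name" and its "arguments". carry_out: Moves the arm, as the interface text tells. Its arguments: {"type":"object","properties":{"increments":{"type":"array","items":{"type":"array"}},"force":{"type":"number"}},"required":["increments"]}

```bash
mkdir -p pics
cat > h.py <<'E'
import numpy as np, cv2
from scipy.spatial.transform import Rotation as R
from workcell import env
def pts(g):
    """world xyz map from a fixed camera's depth"""
    K=g["camera_matrix"];z=g["z_map"];v,u=np.indices(z.shape)
    c=np.stack([(u-K[0,2])/K[0,0]*z,(v-K[1,2])/K[1,1]*z,z],-1)
    M=cv2.Rodrigues(np.array(g["rvec"],float))[0]
    return (c-np.array(g["tvec"]).ravel())@M
E
python3 - <<'E'
from h import *
print(env.state())
a=env.grab_frame("scene");b=env.grab_frame("side");c=env.grab_frame("wrist")
np.savez("f0.npz",s=a["frame"],sp=pts(a),d=b["frame"],dp=pts(b))
im=np.vstack([np.hstack([a["frame"],b["frame"]])])
cv2.imwrite("pics/a.png",cv2.resize(a["frame"],(800,600),interpolation=cv2.INTER_CUBIC));cv2.imwrite("pics/b.png",cv2.resize(b["frame"],(800,600),interpolation=cv2.INTER_CUBIC));cv2.imwrite("pics/c.png",c["frame"])
print(c["camera_matrix"],c["hand_eye"])
E
```

```text
{'time_s': 0.0, 'qpos': array([ 6.56615899e+01,  1.83535485e+01,  8.97065957e+01,  1.51056918e-03,
        7.20436200e+01, -1.14565970e+00]), 'qvel': array([ 0.01056011, -0.04167693, -0.1066421 ,  0.01969276, -0.04543942,
        0.0110601 ]), 'effort': array([ 2.44275807e-04, -4.12473679e+01, -2.31967413e+01,  7.27327424e-02,
        4.59038280e-02, -1.38846676e-04]), 'ee_pos': array([226.37787941, 528.38954554, 403.89956347]), 'ee_rot': array([-89.99648946,   0.10371468,  66.80678575]), 'force': array([ 0.86967992, -0.86724396, -0.05131041]), 'torque': array([ 0.03901759, -0.00998473, -0.00107441]), 'gripper_width': 91.00868994854721}
[[297.31863964   0.         258.7334232 ]
 [  0.         297.31863964 192.21469702]
 [  0.           0.           1.        ]] [[ 9.99999539e-01  7.83531215e-04  5.55225555e-04  2.30920512e-02]
 [-3.42284121e-04 -2.49382791e-01  9.68404929e-01  2.07216119e+01]
 [ 8.97239189e-04 -9.68404672e-01 -2.49382408e-01  6.87900428e+01]
 [ 0.00000000e+00  0.00000000e+00  0.00000000e+00  1.00000000e+00]]
```

View pics/a.png

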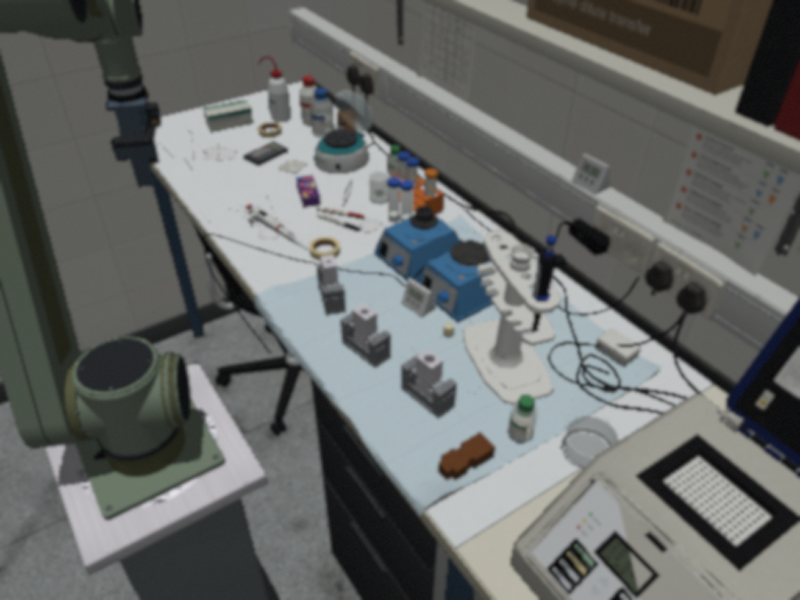

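View pics/b.png

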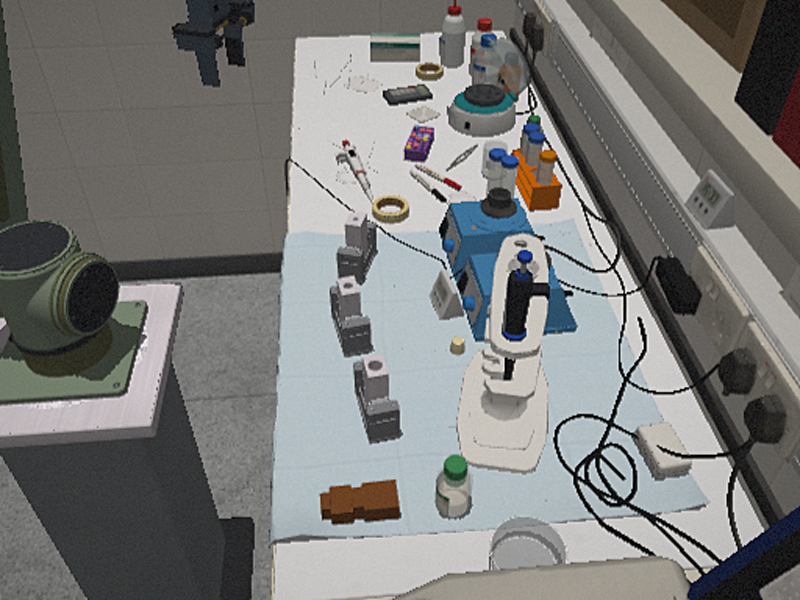

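The scene view shows three cradles on the light-blue mat, and the side view shows the same three. In the side view the heads are at about (375,365), (347,288) and (358,220), and the front one seems to have the widest hole. The brown lookalike is at (360,500). Next I measure head tops and holes.

Run:
```python
from h import *
f=np.load("f0.npz")
for n in("s","d"):
    P=f[n+"p"];I=f[n];Z=P[...,2]
    reg=(P[...,0]>250)&(P[...,0]<600)&(abs(P[...,1])<450)
    for lo,hi,t in((99,109,"head"),(60,68,"cheek")):
        m=(reg&(Z>lo)&(Z<hi)).astype(np.uint8)
        k,l,st,ce=cv2.connectedComponentsWithStats(m)
        for i in range(1,k):
            if st[i,4]>25:
                q=P[l==i];r=cv2.minAreaRect(q[:,:2].astype(np.float32))
                print(n,t,st[i,4],"px",np.round(ce[i]),"med",np.round(np.median(q,0)),"rect",np.round(r[0]),np.round(r[1]),round(r[2]))
b=f["d"]
cv2.imwrite("pics/d.png",cv2.resize(b[130:290,195:275],(400,800))[:600]) if 0 else cv2.imwrite("pics/d.png",np.hstack([cv2.resize(b[y:y+60,x:x+50],(260,312),interpolation=cv2.INTER_CUBIC) for x,y in((215,215),(198,170),(205,125))]))
```

```text
s head 77 px [210. 167.] med [460. 173. 106.] rect [461. 174.] [46. 28.] 73
s head 110 px [232. 199.] med [441.   0. 105.] rect [441.   2.] [31. 44.] 13
s head 116 px [274. 230.] med [ 471. -171.  105.] rect [ 472. -170.] [30. 43.] 7
s cheek 65 px [212. 183.] med [449. 139.  66.] rect [449. 144.] [38. 43.] 74
s cheek 34 px [221. 204.] med [421.  40.  66.] rect [425.  41.] [30. 21.] 10
s cheek 78 px [240. 215.] med [440. -39.  65.] rect [449. -24.] [55. 47.] 90
s cheek 53 px [261. 233.] med [ 457. -130.   66.] rect [ 462. -130.] [36. 20.] 12
s cheek 118 px [280. 246.] med [ 471. -205.   65.] rect [ 474. -184.] [45. 73.] 9
s cheek 40 px [334. 267.] med [ 544. -342.   64.] rect [ 551. -340.] [20. 43.] 57
d head 93 px [227. 140.] med [462. 172. 102.] rect [462. 170.] [42. 30.] 70
d head 127 px [222. 183.] med [442.  -4. 102.] rect [443.  -3.] [28. 43.] 10
d head 163 px [240. 234.] med [ 472. -173.  102.] rect [ 472. -173.] [28. 42.] 9
d cheek 34 px [228. 154.] med [462. 156.  64.] rect [466. 160.] [43. 22.] 29
d cheek 67 px [223. 161.] med [448. 132.  62.] rect [449. 131.] [19. 42.] 74
d cheek 29 px [224. 199.] med [444. -22.  64.] rect [444. -17.] [27. 17.] 13
d cheek 96 px [227. 206.] med [450. -46.  63.] rect [450. -45.] [44. 19.] 11
d cheek 32 px [229. 234.] med [ 450. -137.   63.] rect [ 450. -135.] [12. 20.] 7
d cheek 37 px [242. 252.] med [ 475. -192.   64.] rect [ 474. -193.] [ 9. 28.] 83
d cheek 144 px [244. 261.] med [ 478. -215.   63.] rect [ 479. -214.] [44. 19.] 8
d cheek 120 px [290. 310.] med [ 555. -348.   64.] rect [ 557. -339.] [32. 43.] 66
```

View pics/d.png

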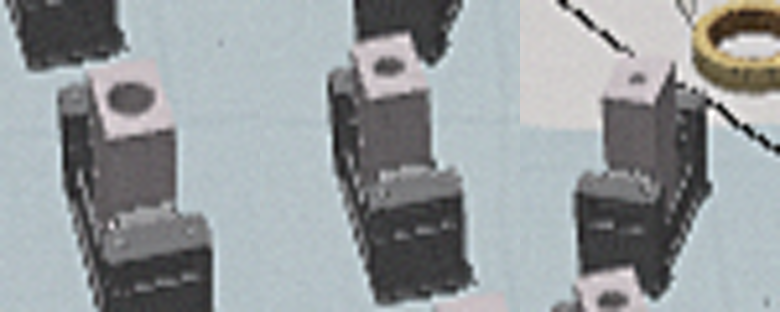

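The crop shows that the front block (y≈-172) has the widest hole; the other two are medium and narrow. Its head is at about (472,-172) with yaw about 8°. Now I check for obstacles.

```bash
cat >> h.py <<'E'
def inc(cur,tgt):
    """cur,tgt=(xyz,R): rotvec rad, shift mm in the tool frame of cur"""
    return np.round((cur[1].inv()*tgt[1]).as_rotvec(),3),np.round(cur[1].inv().apply(np.array(tgt[0])-cur[0]),1)
def down(yaw): return R.from_euler("xyz",[-90,0,yaw],degrees=True)
E
python3 - <<'E'
from h import *
f=np.load("f0.npz")
P=np.vstack([f["sp"].reshape(-1,3),f["dp"].reshape(-1,3)])
a=np.array([226,528]);b=np.array([472,-172]);u=(b-a)/np.linalg.norm(b-a)
s=(P[:,:2]-a)@u; t=(P[:,:2]-a)@np.array([-u[1],u[0]])
for s0 in range(100,860,60):
    m=(s>s0)&(s<s0+60)&(abs(t)<160)&(P[:,2]<380)
    if m.any(): i=np.argmax(np.where(m,P[:,2],-1e3));print(s0,P[i].round(),"t",t[i].round())
m=(abs(P[:,0]-472)<150)&(abs(P[:,1]+172)<100)&(P[:,2]>115)&(P[:,2]<450)
print(m.sum(),P[m].min(0) if m.any() else "",P[m].max(0) if m.any() else "")
cur=([226.45,528.53,404.78],down(66.81))
print(inc(cur,([472,-172,404.78],down(8))))
E
```

```text
100 [391. 448.   7.] t 129.0
160 [332. 349.   9.] t 41.0
220 [334. 270.  12.] t 17.0
280 [369. 271.  18.] t 50.0
340 [450. 185. 111.] t 98.0
400 [460. 157. 109.] t 98.0
460 [424.  47.  67.] t 27.0
520 [450.  -1. 110.] t 36.0
580 [442. -18. 111.] t 23.0
640 [ 444. -137.   69.] t -14.0
700 [ 477. -171.  111.] t 6.0
760 [ 635. -177.  269.] t 152.0
820 [ 627. -262.  358.] t 116.0
1125 [ 600.26299008 -271.96432248  144.65019611] [ 621.97547451 -156.97780354  352.23243714]
(array([ 0.   ,  1.026, -0.   ]), array([-547.2,   -0. , -501.6]))
```

>>> {"name": "carry_out", "arguments": {"increments": [[[0,0.05,0],[-20,0,-18],0],[[0,0.1,0],[-47,0,-43],0],[[0,0.15,0],[-74,0,-68],0],[[0,0.2,0],[-101,0,-93],0],[[0,0.25,0],[-129,0,-118],0],[[0,0.3,0],[-156,0,-143],0],[[0,0.35,0],[-184,0,-169],0],[[0,0.4,0],[-211,0,-194],0],[[0,0.45,0],[-235,0,-215],0],[[0,0.5,0],[-247,0,-226],0]]}}

```text
time_s: 0.98
ee_pos: [337.0, 209.7, 404.6]
ee_rot: [-90.1, 0.1, 37.9]
force: [-1.4, -0.5, 0.3]
gripper_width: 91.3
```

Run:
```python
from h import *
s=env.state();print(s["ee_pos"],s["ee_rot"],s["time_s"])
c=(np.array([226.45,528.53,404.78])+down(66.81).apply([-247,0,-226]),down(66.81)*R.from_rotvec([0,.5,0]))
print(c[0],c[1].as_euler("xyz",degrees=True))
print(inc(c,([472,-172,385],down(8))))
```

```text
[336.99509911 209.68217916 404.62638096] [-9.00593520e+01  5.58807267e-02  3.78996748e+01] 0.9833
[336.92609573 212.49197654 404.78      ] [-90.           0.          38.16211024]
(array([-0.   ,  0.526, -0.   ]), array([-131.4,   19.8, -385.8]))
```

>>> {"name": "carry_out", "arguments": {"increments": [[[0,0.05,0],[-10,1,-28],0],[[0,0.1,0],[-23,3,-66],0],[[0,0.15,0],[-36,5,-104],0],[[0,0.2,0],[-49,7,-143],0],[[0,0.25,0],[-62,9,-182],0],[[0,0.3,0],[-75,11,-220],0],[[0,0.36,0],[-88,13,-258],0],[[0,0.42,0],[-101,15,-296],0],[[0,0.48,0],[-114,18,-334],0],[[0,0.526,0],[-124,20,-364],0]]}}

```text
time_s: 1.82
ee_pos: [464.6, -153.2, 384.3]
ee_rot: [-90.0, 0.0, 7.8]
force: [-0.2, 0.4, 0.3]
gripper_width: 91.1
```

>>> {"name": "carry_out", "arguments": {"increments": [[[0,0,0],[-3,0,-11],0],[[0,0,0],[-3,0,-23],0],[[0,0,0],[-3,0,-23],0],[[0,0,0],[-3,0,-23],0]]}}

```text
time_s: 2.15
ee_pos: [464.2, -173.1, 384.6]
ee_rot: [-89.9, 0.0, 8.0]
force: [-0.9, 0.1, 0.7]
gripper_width: 91.2
```

Run:
```python
from h import *
s=env.state();print(s["ee_pos"],s["ee_rot"],s["time_s"],s["force"])
c=env.grab_frame("wrist");np.savez("w.npz",f=c["frame"],z=c["z_map"],K=c["camera_matrix"],H=c["hand_eye"],p=s["ee_pos"],r=s["ee_rot"])
cv2.imwrite("pics/w.png",cv2.resize(c["frame"],(800,600)))
# world points (fisheye)
K=c["camera_matrix"];z=c["z_map"];v,u=np.indices(z.shape)
x=(u-K[0,2])/K[0,0];y=(v-K[1,2])/K[1,1];r=np.hypot(x,y)+1e-9;k=np.tan(np.minimum(r,1.5))/r
C=np.stack([x*k*z,y*k*z,z],-1);H=np.array(c["hand_eye"])
W=(C@H[:3,:3].T+H[:3,3])@R.from_euler("xyz",s["ee_rot"],degrees=True).as_matrix().T+s["ee_pos"]
for lo,hi,t in((97,110,"head"),(58,69,"cheek")):
    m=((z>0)&(abs(W[...,0]-472)<90)&(abs(W[...,1]+172)<80)&(W[...,2]>lo)&(W[...,2]<hi)).astype(np.uint8)
    k,l,st,ce=cv2.connectedComponentsWithStats(m)
    for i in range(1,k):
        if st[i,4]>60:
            q=W[l==i];rr=cv2.minAreaRect(q[:,:2].astype(np.float32))
            print(t,st[i,4],np.round(ce[i]),"med",np.round(np.median(q,0),1),np.round(rr[0],1),np.round(rr[1],1),round(rr[2],1))
```

```text
[ 464.22830689 -173.0905192   384.63950823] [-8.99418075e+01  2.11512491e-02  8.02028527e+00] 2.15 [-0.86706011  0.08429729  0.70431073]
head 1066 [268. 193.] med [ 473.9 -169.1  103.3] [ 473.9 -170.8] [28.  40.4] 8.1
cheek 734 [267. 144.] med [ 467.2 -129.4   63.7] [ 467.1 -129.5] [43.8 16.5] 8.3
cheek 129 [268. 189.] med [ 475.3 -174.8   67.4] [ 475.  -174.7] [12.3 13.8] 67.0
cheek 578 [268. 222.] med [ 480.2 -211.5   64. ] [ 480.9 -211.8] [43.6 16.8] 9.4
```

View pics/w.png

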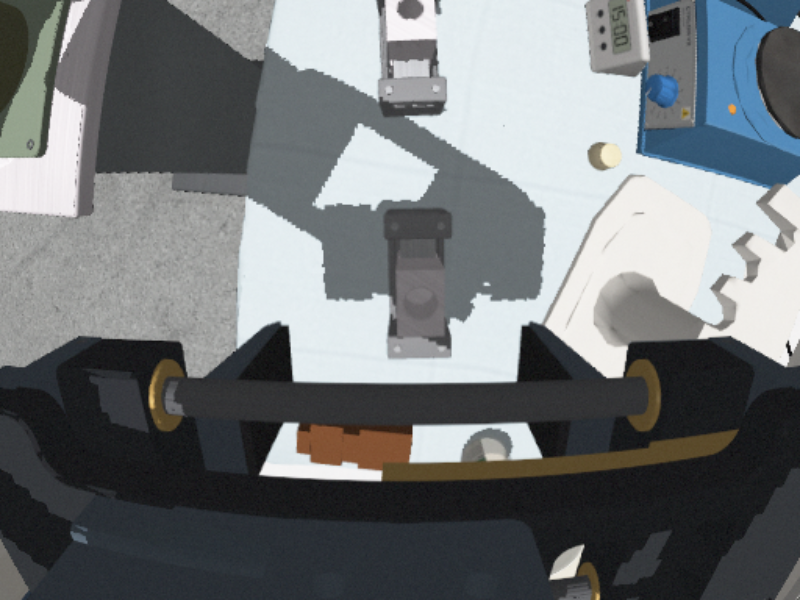

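The wrist view from close by shows the head at (420,295) with a hole about 17 mm across, so this is the right block. It sits at about (474,-171) with yaw 8.5°, and the jaws straddle it freely. I'll centre and go down.

>>> {"name": "carry_out", "arguments": {"increments": [[[0,-0.009,0],[5,5,0],0.2],[[0,-0.009,0],[10,20,1],0.3],[[0,-0.009,0],[10,40,1],0.4],[[0,-0.009,0],[10,62,1],0.4],[[0,-0.009,0],[10,84,1],0.4],[[0,-0.009,0],[10,104,1],0.4],[[0,-0.009,0],[10,117,1],0.4],[[0,-0.009,0],[10,123,1],0.4],[[0,-0.009,0],[10,123,1],0.4],[[0,-0.009,0],[10,123,1],0.4]], "force": 50}}

```text
time_s: 3.03
ee_pos: [474.7, -170.6, 262.1]
ee_rot: [-90.0, -0.0, 8.6]
force: [-0.3, -0.4, 0.4]
gripper_width: 54.9
```

>>> {"name": "carry_out", "arguments": {"increments": [[[0,0,0],[0,0,0],0.55],[[0,0,0],[0,0,0],0.65],[[0,0,0],[0,0,0],0.7],[[0,0,0],[0,0,0],0.75],[[0,0,0],[0,0,0],0.8],[[0,0,0],[0,0,0],0.9],[[0,0,0],[0,0,0],1],[[0,0,0],[0,0,0],1],[[0,0,0],[0,0,0],1]]}}

```text
time_s: 3.78
ee_pos: [474.4, -171.2, 262.2]
ee_rot: [-90.0, -0.0, 8.5]
force: [-1.3, 0.2, 5.2]
gripper_width: 27.3
```

Run:
```python
from h import *
s=env.state();print(s)
# lean about foot edge: cradle frame y'=tool z. TCP at (y0,h) from block underside centre; rows per lean th (about x', toward +y = -th about x)
h=s["ee_pos"][2]-6
for th in (.03,.06,.09,.12,.15,.16,.17):
    v=np.array([-12,h]);c,sn=np.cos(th),np.sin(th)
    d=np.array([c*v[0]+sn*v[1],-sn*v[0]+c*v[1]])-v
    print(th,"tool z",d[0].round(1),"tool y",(-d[1]).round(1))
# sign: tool vector y(=down) must tilt; for lean to +toolz, top goes +z
print(R.from_rotvec([.15,0,0]).apply([0,1,0]),"finger direction for +wx")
```

```text
{'time_s': 3.7833, 'qpos': array([-2.11526735e+01,  2.00275956e+01,  1.10331616e+02,  3.33928193e-03,
        4.96028147e+01, -2.96901943e+01]), 'qvel': array([-0.02538418, -0.04870926, -0.0882524 ,  0.02569993, -0.04902138,
        0.01706053]), 'effort': array([ 1.19810882e-01, -3.49179482e+01, -1.69764501e+01,  7.47018121e-02,
       -3.09145516e-01,  4.86099874e-03]), 'ee_pos': array([ 474.38602089, -171.21384143,  262.2083248 ]), 'ee_rot': array([-9.00165982e+01, -3.42485618e-02,  8.53536240e+00]), 'force': array([-1.34047623,  0.23183139,  5.23318995]), 'torque': array([-0.00609734,  0.28591529,  0.01048075]), 'gripper_width': 27.336326295141923}
0.03 tool z 7.7 tool y -0.2
0.06 tool z 15.4 tool y -0.3
0.09 tool z 23.1 tool y -0.0
0.12 tool z 30.8 tool y 0.4
0.15 tool z 38.4 tool y 1.1
0.16 tool z 41.0 tool y 1.4
0.17 tool z 43.5 tool y 1.7
[0.         0.98877108 0.14943813] finger direction for +wx
```

>>> {"name": "carry_out", "arguments": {"increments": [[[-0.02,0,0],[0,-0.1,5],1],[[-0.04,0,0],[0,-0.2,10],1],[[-0.06,0,0],[0,-0.3,15.4],1],[[-0.08,0,0],[0,-0.1,20.5],1],[[-0.1,0,0],[0,0.1,25.7],1],[[-0.12,0,0],[0,0.4,30.8],1],[[-0.12,0,0],[0,0.4,30.8],1]], "force": 60}}

```text
time_s: 4.37
ee_pos: [470.0, -141.0, 261.8]
ee_rot: [-97.1, -0.1, 8.7]
force: [0.5, -5.7, 2.0]
gripper_width: 28.0
```

>>> {"name": "carry_out", "arguments": {"increments": [[[-0.015,0,0],[0,-0.1,4],1],[[-0.03,0,0],[0,-0.2,7.7],1],[[-0.04,0,0],[0,-0.2,10.3],1],[[-0.04,0,0],[0,-0.2,10.3],1],[[-0.04,0,0],[0,-0.2,10.3],1]]}}

```text
time_s: 4.78
ee_pos: [468.7, -131.3, 260.8]
ee_rot: [-99.3, -0.1, 8.7]
force: [0.3, -5.2, 2.7]
gripper_width: 27.9
```

```bash
cat > look.py <<'E'
from h import *
import sys
s=env.state();print(s["ee_pos"],s["ee_rot"],s["force"],s["torque"],s["gripper_width"])
d=env.grab_frame("side");w=env.grab_frame("wrist")
a=cv2.resize(d["frame"][190:300,200:290],(490,600),interpolation=cv2.INTER_CUBIC)
b=cv2.resize(w["frame"][120:320,200:330],(310,477))
o=np.zeros((600,800,3),np.uint8);o[:,:490]=a;o[:477,490:]=b
cv2.imwrite(sys.argv[1],o)
E
python3 look.py pics/l1.png
```

```text
[ 468.6545169  -131.33610815  260.79433529] [-9.93348146e+01 -5.32806120e-02  8.65207269e+00] [ 0.25206011 -5.15155117  2.69243641] [-1.10989271  0.10811353 -0.0075238 ] 27.934685611423664
```

View pics/l1.png

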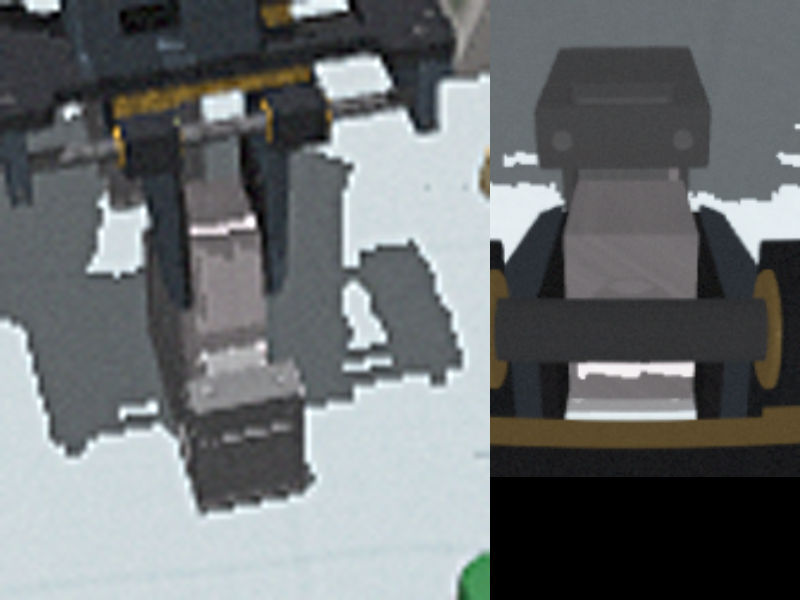

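The left side view shows the block leaning away from the camera along with the gripper. The right wrist view shows the head still aligned in the pads, top edge at y≈180. The lean is 0.163 rad at a steady 5 N of push, so catch travel should be about 5.3–6.3 mm. Now the other side.

Run:
```python
from h import *
h=256
def pose(th):
    s=np.sign(th) or 1
    v=np.array([-12*s,h]);c,sn=np.cos(th),np.sin(th)
    d=np.array([c*v[0]+sn*v[1],-sn*v[0]+c*v[1]])-v
    return np.array([0,-d[1],d[0]]),R.from_rotvec([-th,0,0])
for base,ths in((.16,(.14,.12,.1,.08,.06,.04,.02,0)),(0,(-.02,-.04,-.06,-.08,-.1,-.12,-.14,-.15,-.16,-.165))):
    for t in ths: print(base,t,*inc(pose(base),pose(t)))
```

```text
0.16 0.14 [0.02 0.   0.  ] [ 0.   0.3 -5.1]
0.16 0.12 [0.04 0.   0.  ] [  0.    0.7 -10.2]
0.16 0.1 [0.06 0.   0.  ] [  0.    1.2 -15.3]
0.16 0.08 [0.08 0.   0.  ] [  0.    1.8 -20.4]
0.16 0.06 [0.1 0.  0. ] [  0.    2.5 -25.5]
0.16 0.04 [0.12 0.   0.  ] [  0.    3.3 -30.6]
0.16 0.02 [0.14 0.   0.  ] [  0.    4.2 -35.6]
0.16 0 [0.16 0.   0.  ] [  0.    5.2 -40.6]
0 -0.02 [0.02 0.   0.  ] [ 0.  -0.2 -5.1]
0 -0.04 [0.04 0.   0.  ] [  0.   -0.3 -10.2]
0 -0.06 [0.06 0.   0.  ] [  0.   -0.3 -15.4]
0 -0.08 [0.08 0.   0.  ] [  0.   -0.1 -20.5]
0 -0.1 [0.1 0.  0. ] [  0.    0.1 -25.6]
0 -0.12 [0.12 0.   0.  ] [  0.    0.4 -30.7]
0 -0.14 [0.14 0.   0.  ] [  0.    0.8 -35.8]
0 -0.15 [0.15 0.   0.  ] [  0.    1.1 -38.4]
0 -0.16 [0.16 0.   0.  ] [  0.    1.4 -40.9]
0 -0.165 [0.165 0.    0.   ] [  0.    1.5 -42.2]
```

>>> {"name": "carry_out", "arguments": {"increments": [[[0.02,0,0],[0,0.3,-5.1],1],[[0.04,0,0],[0,0.7,-10.2],1],[[0.06,0,0],[0,1.2,-15.3],1],[[0.08,0,0],[0,1.8,-20.4],1],[[0.1,0,0],[0,2.5,-25.5],1],[[0.12,0,0],[0,3.3,-30.6],1],[[0.14,0,0],[0,4.2,-35.6],1],[[0.16,0,0],[0,5.2,-40.6],1],[[0.16,0,0],[0,5.2,-40.6],1]]}}

```text
time_s: 5.63
ee_pos: [474.7, -171.9, 262.2]
ee_rot: [-90.0, -0.1, 8.5]
force: [-1.0, -1.3, 7.6]
gripper_width: 27.6
```

>>> {"name": "carry_out", "arguments": {"increments": [[[0.02,0,0],[0,-0.2,-5.1],1],[[0.04,0,0],[0,-0.3,-10.2],1],[[0.06,0,0],[0,-0.3,-15.4],1],[[0.08,0,0],[0,-0.1,-20.5],1],[[0.1,0,0],[0,0.1,-25.6],1],[[0.12,0,0],[0,0.4,-30.7],1],[[0.14,0,0],[0,0.8,-35.8],1],[[0.15,0,0],[0,1.1,-38.4],1],[[0.16,0,0],[0,1.4,-40.9],1],[[0.16,0,0],[0,1.4,-40.9],1]]}}

```text
time_s: 6.47
ee_pos: [480.6, -211.3, 260.3]
ee_rot: [-80.6, -0.0, 8.4]
force: [0.5, 6.1, 6.8]
gripper_width: 27.6
```

>>> {"name": "carry_out", "arguments": {"increments": [[[0,0,0],[0,0,0],1],[[0,0,0],[0,0,0],1]]}}

```text
time_s: 6.63
ee_pos: [480.6, -211.1, 260.3]
ee_rot: [-80.7, -0.0, 8.5]
force: [1.1, 4.3, 3.9]
gripper_width: 27.6
```

```bash
python3 look.py pics/l2.png
```

```text
[ 480.55996245 -211.07770626  260.3236637 ] [-8.06562107e+01 -3.95070193e-02  8.46888931e+00] [1.11905781 4.29090568 3.92946971] [ 0.98616119 -0.19476474 -0.0410395 ] 27.63231112576684
```

View pics/l2.png

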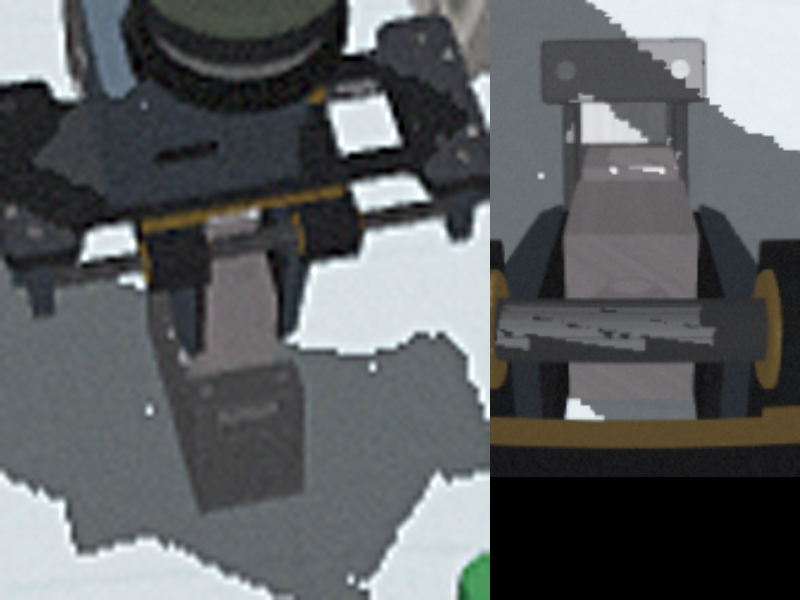

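The wrist view shows the block leaning toward -y, still square in the pads. No catch nose protrudes from the +y cheek at (625,100). Next I bring it upright, then start the lift slowly while watching the force.

>>> {"name": "carry_out", "arguments": {"increments": [[[-0.02,0,0],[0,0.3,5.1],1],[[-0.04,0,0],[0,0.7,10.2],1],[[-0.06,0,0],[0,1.2,15.3],1],[[-0.08,0,0],[0,1.8,20.4],1],[[-0.1,0,0],[0,2.5,25.5],1],[[-0.12,0,0],[0,3.3,30.6],1],[[-0.14,0,0],[0,4.2,35.6],1],[[-0.16,0,0],[0,5.2,40.6],1],[[-0.16,0,0],[0,5.2,40.6],1]]}}

```text
time_s: 7.48
ee_pos: [474.4, -170.2, 262.2]
ee_rot: [-90.0, -0.1, 8.6]
force: [-0.1, 3.5, 7.6]
gripper_width: 28.1
```

>>> {"name": "carry_out", "arguments": {"increments": [[[0,0,0],[0,-1,0],1],[[0,0,0],[0,-2,0],1],[[0,0,0],[0,-3,0],1],[[0,0,0],[0,-4,0],1],[[0,0,0],[0,-4,0],1]]}}

```text
time_s: 7.9
ee_pos: [474.2, -171.3, 265.3]
ee_rot: [-90.0, 0.0, 8.5]
force: [0.3, 0.3, -2.2]
gripper_width: 28.0
```

>>> {"name": "carry_out", "arguments": {"increments": [[[0,0,0],[0,-2,0],1],[[0,0,0],[0,-4,0],1],[[0,0,0],[0,-6,0],1],[[0,0,0],[0,-8,0],1],[[0,0,0],[0,-10,0],1],[[0,0,0],[0,-10,0],1]]}}

```text
time_s: 8.4
ee_pos: [474.4, -171.0, 276.1]
ee_rot: [-90.0, -0.1, 8.5]
force: [-0.3, -0.6, -2.3]
gripper_width: 27.8
```

>>> {"name": "carry_out", "arguments": {"increments": [[[0,0,0],[0,-5,0],1],[[0,0,0],[0,-13,0],1],[[0,0,0],[0,-22,0],1],[[0,0,0],[0,-32,0],1],[[0,0,0],[0,-42,0],1],[[0,0,0],[0,-52,0],1],[[0,0,0],[0,-61,0],1],[[0,0,0],[0,-68,0],1],[[0,0,0],[0,-72,0],1],[[0,0,0],[0,-72,0],1]]}}

```text
time_s: 9.23
ee_pos: [474.5, -171.1, 348.7]
ee_rot: [-90.1, -0.1, 8.5]
force: [0.3, -0.0, -2.6]
gripper_width: 27.9
```

>>> {"name": "carry_out", "arguments": {"increments": [[[0,0,0],[0,0,0],1],[[0,0,0],[0,0,0],1],[[0,0,0],[0,0,0],1],[[0,0,0],[0,0,0],1],[[0,0,0],[0,0,0],1],[[0,0,0],[0,0,0],1]]}}

```text
time_s: 9.73
ee_pos: [474.3, -171.0, 347.3]
ee_rot: [-90.0, 0.0, 8.5]
force: [-1.2, -1.4, -2.6]
gripper_width: 27.6
```

Run:
```python
from h import *
s=env.state();print(s["ee_pos"],s["ee_rot"],s["force"],s["torque"],s["gripper_width"],abs(s["qvel"]).max())
d=env.grab_frame("side");P=pts(d)
cv2.imwrite("pics/e.png",cv2.resize(d["frame"][100:350,150:350],(480,600),interpolation=cv2.INTER_CUBIC))
np.savez("f1.npz",d=d["frame"],dp=P)
o=np.load("f0.npz")["d"]
# block's visible face: low/high points over the near (-y) side
a=R.from_euler("z",8.5,degrees=True).inv().apply(P.reshape(-1,3)-[474,-171,0]).reshape(P.shape)
m=(abs(a[...,0])<12)&(a[...,1]<-5)&(a[...,1]>-30)&(a[...,2]>78)&(a[...,2]<185)
q=a[m];print("face z range",np.percentile(q[:,2],[0,2,50,98,100]).round(1))
for lo,hi in((78,100),(100,118),(145,165),(165,185)):
    k=(q[:,2]>lo)&(q[:,2]<hi);print(lo,k.sum(),np.median(q[k],0).round(1) if k.any() else "")
```

```text
[ 474.27865976 -170.9803373   347.33789087] [-8.99815256e+01  2.17955049e-02  8.53637489e+00] [-1.18695033 -1.40442778 -2.61443723] [-0.06347432  0.01042868  0.00627912] 27.625876915821586 0.245752042100423
face z range [ 87.9  92.6 141.3 183.9 185. ]
78 11 [  1.  -12.9  91.4]
100 61 [ -0.3 -21.  110.8]
145 80 [  0.  -20.6 155.1]
165 84 [-1.000e-01 -2.040e+01  1.754e+02]
```

View pics/e.png

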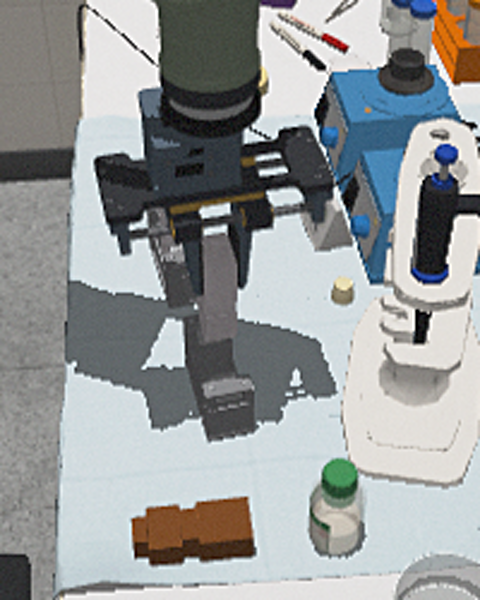

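The picture shows the block held upright above its own cradle at (215,290), with the cradle below it and the other things unmoved. The underside is at z≈91, which is 27 mm above the cradle, and the tilt is under 1°. I'm handing in.

```bash
python3 -c "
from workcell import env
print(env.job_done(),env.state()['time_s'])"
```

```text
the job is handed in; nothing more can be done
the job is handed in; nothing more can be done
```

The block with the widest hole, the one at about (474, −171), is out and was handed in held above its own cradle. I gripped its head across x and rocked it about 0.163 rad towards each cheek, at a push of about 5 N. Then I stood it upright and drew it up.

**Last checks:**
- **Lift:** the wrist carried only the block's weight (about 2.6 N), so both catches had let go.
- **Height:** the underside was at z ≈ 91 mm, about 27 mm above the cradle top.
- **Pose:** the tilt was about 0.5°, the grip 27.6 mm wide, and the arm at rest at 9.7 s.
- **Other things:** as far as the last side view shows, nothing else had moved. The arm hides part of it, including much of the other two blocks, and I took no separate measurement.

Catch travel was not measured directly; I estimated 5.3–6.3 mm on each side from the lean. No check failed or disagreed.

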